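# Load the blower kit and click the check slide home

## Robot

A 6-joint arm with a two-finger parallel gripper is mounted at the origin on the work surface. World frame = base frame: x ahead of the robot, y to its left, z up, the work surface at z = 0. Lengths are in m, angles in rad, forces in N, time in s.
With the tool pointing down it reaches from about 0.35 to 0.975 m from the base axis. Payload 4.9 kg.
Tool frame: the origin (TCP) lies at the very end of the fingers, on their centre line; the grasp point (between the pads) lies 19 mm behind it; x points along the fingers, y is the direction in which the jaws open and shut, and the axes are right-handed (so a half turn about x gives the same grasp; the last joint's range is limited). The gripper opens to 85 mm and grips with 20 to 120 N. Pads are 22 mm wide; open, the fingers measure 114 mm over their backs; the gripper's body (76 mm by 85 mm) begins 54 mm behind the grasp point. The pads swing forward as they close: fully open they stand 13 mm farther back than shut.
Start: joints at [1.019, 0.053, 1.613, -0, 1.476, -0.119], TCP at [0.262, 0.567, 0.231] pointing down, gripper open.
Joint ranges: [-3.01, 3.01], [-1.01, 2.22], [0.06, 2.58], [-1.02, 4.17], [0.09, 2.62], [-3.14, 3.14]. Speed limits (rad/s): [2.57, 2.57, 3.14, 3.14, 3.14, 3.14].

## Interface

Orientations are given as a rotation vector (axis times angle).
In Python, from station import ctrl, get_image, calibration, finish_job, search_frame, cut_out, mark_of gives the robot as it stands. The module is installed in compiled form; this text tells all that it offers.
- The arm moves only by the tool arm_command, never from a script. Its argument "plan" is a list that holds one entry, the list of rows, each a list of 7 numbers: the shift along the tool's x, y, z in m, then the turn, a rotation vector about the tool's x, y, z in degrees, then the finger opening in m, from 0 to 0.0854. A call has 1 to 20 rows; each row shifts and turns the pose as measured when the row begins, along the tool's axes as they then stand; what a row does not reach is not made up. A row lasts 1/12 s, in which the tool goes at most 41.7 mm and 7.16 degrees, less where a joint would pass 70% of its speed; a pose out of reach is approached as far as the arm can. A call with a gripper value outside its range is refused whole. The fingers move at their own pace and stop on an object; "squeeze" is the grip in N (left out, the last holds). Time passes only in rows, so rows that do not move let the fingers close. It gives the time, the measured TCP pose, the force and the opening at its end, in the units of the state.
- ctrl.get_obs(): the state, without advancing time (a new reading comes with each control period).
- get_image(name): name is "scene" or "top"; returns the picture (384x512x3 uint8, red, green, blue); there is no depth.
- calibration(name): a dict with "fx", "fy", "cx", "cy" (pixels), "cam_to_world" (4x4, takes a point from camera to world coordinates). Camera axes: x right, y down, z forward; pixel columns grow to the right and rows downward; lengths in m; the calibration is good to about 2 mm. A picture is of the moment at which its call begins. calibration takes no time and is no camera call.
- finish_job(): hands the job in, once; it reports no verdict.
Trained networks look in the newest picture that a camera, given by its name, has taken for a name from the list of things; names that differ only in an ending like _2 or _b are one class to them, and where a whole thing is asked for, a point or a joint stands for the part that bears it (a point fixed in the world has none). Each returns a list of dicts, best first, with "conf" (0 to 1); they miss things now and then, are a little off and sometimes report something else, mostly with a low value. They report only what shows in the picture. A call takes as long as a camera call. They do not tell look-alikes from the thing itself.
- search_frame(camera, thing): "at" ([x, y, z] in m, in the coordinates of the camera as it stood for that picture, good to about 4 mm: the middle of the surface that is visible of it).
- cut_out(camera, thing): "mask" (384x512 bool, what is visible of it).
- mark_of(camera, thing): "at" ([x, y, z] in m, in the coordinates of the camera as it stood for that picture, good to about 4 mm: a listed point, or the origin of a listed thing).
The state is a dict: "t": time; "q": joint angles; "dq": joint speeds; "effort": joint torques, N m; "tool_pos": TCP position; "tool_rot": TCP orientation; "contact_force": force on the tool from outside, world axes, zero at the start; "wrist_torque": the same for the moment, N m; "opening": finger opening in m.
Only numpy, scipy, OpenCV 4.12 (cv2) and the standard library are available. Lean on these libraries where they do the work, as an engineer would, in place of code of your own. Each camera call takes 0.05 s, during which the arm holds its last target. There are 200 camera calls.

## Task

Set the blower kit - the motor with the blue cap, the impeller and the green bracket - upright on the floor of the black tray while its carriage is still pulled out. Then push the carriage by its orange handle along the slide until the spring pin clicks into its notch; the spot where it clicks is not marked, so feel for it: stop there, not short of it and not beyond it, with the kit still standing in the tray. Leave everything else on the table, the rejected motor with the red cap included, where it is.

Things in the scene. Friction and masses are not known exactly. Their poses are not given: they have to be found in the camera images.
- motor: Blower motor to load: upright steel cylinder 40 mm in diameter, blue cap; 48 mm high plus a shaft stub 6 mm thick to 60 mm. Origin: centre of its underside, z up.
- impeller: Black fan wheel to load, 64 mm in diameter and 28 mm high, lying flat, with a white hub 24 mm in diameter standing on top from 28 to 50 mm height (grip it by the hub). Origin: centre of its underside, z up.
- bracket: Green bracket to load, an upside-down T: foot 60 (its x) by 36 (its y) by 8 mm, and an upright web 8 mm thick (along y) and 60 mm long (along x) in the middle, up to 42 mm height. Origin: centre of its underside, z up.
- tray (a point): Centre of the inner floor of the black tray on the carriage, 29 mm above the table; moves with it. x: the direction of pushing in, y across, z up. Inside 150 (x) by 160 (y) mm, walls 5 mm thick, 15 mm high over the floor. Two fixed yellow posts, 24 by 22 mm, 112 mm high, stand at y = +-112 mm beside the slide, at x = 150 mm minus the carriage travel.
- handle (a point): Middle of the top edge of the orange handle plate of the carriage, 90 mm above the table: an upright plate 10 mm thick (x), 70 mm wide (y), reaching from z = 24 to 90 mm. It stands 118 mm behind the tray centre (towards -x of the tray), 33 mm clear of the tray wall. Axes as tray.
- carriage (a joint): Carriage travel along the slide, m: 0 right out, hard end 20 mm past the notch. About 2 N of friction. A steel tongue at its far end lifts the spring pin by a ramp and a hump (5 to 10 N of push); then the pin drops into a notch, where the carriage is to stay. Going past it takes nearly 20 N. The notch comes somewhere between 0.08 and 0.124: the pin's bridge is clamped differently each time.
- pin (a joint): Lift of the spring pin in the aluminium bridge at the far end of the slide, seen by its red cap on top of the bridge, m: 0 down (before the tongue arrives, or in the notch), about 0.003 to 0.005 up while it rides on the tongue before or beyond the notch.
- reject_motor: Rejected motor, same as the motor but with a red cap; not to be moved. Origin: centre of its underside.
- jar: Closed jar 56 mm in diameter, 75 mm high; bystander. Origin: centre of its underside.
- spray: Blue spray can 52 mm in diameter, 160 mm high; bystander. Origin: centre of its underside.
- driver: Screwdriver with black handle, 200 mm long, lying along its x; bystander. Origin: middle, on the table.
- wrench: Steel wrench, 180 mm long, lying along its x; bystander. Origin: middle, on the table.
- gauge: Brass ring 60 mm in diameter, 15 mm high, lying flat; bystander. Origin: centre of its underside.
There are look-alikes about, which are no part of the job. There is more than one size of the bracket; the one meant has the size given above. What is shaped like the motor but yellow is not meant.

How it is judged:
On the way, in this order (a step that is already met when the one before it is completed fails the run):
1. motor, impeller and bracket stand upright on the tray floor, let go, with the carriage still pulled out (x of motor in the frame of tray between -0.066 and 0.066 m and y of motor in the frame of tray between -0.071 and 0.071 m and z of each of motor, impeller, bracket in the frame of tray below 0.006 m and angle between each of motor, impeller, bracket's own z axis and vertical below 0.15 rad and x of impeller in the frame of tray between -0.066 and 0.066 m and y of impeller in the frame of tray between -0.071 and 0.071 m and x of bracket in the frame of tray between -0.066 and 0.066 m and y of bracket in the frame of tray between -0.071 and 0.071 m and contact force between the fingers and motor below 0.5 N and contact force between the fingers and impeller below 0.5 N and contact force between the fingers and bracket below 0.5 N and value of joint carriage below 0.04 m), for 0.2 s.
2. the carriage is pushed in and the spring pin has dropped into the notch (value of joint carriage above 0.076 m and value of joint pin below 0.0016 m), for 0.2 s.
At the end, for the whole second after the job is handed in: Pin down in the notch (lift under 1.6 mm) with the carriage pushed in over 76 mm and at rest; motor, impeller and bracket at rest and upright (within 0.15 rad) on the tray floor (within 6 mm of it, centres within 66 mm along and 71 mm across of the tray centre) (all of step 2 and x of motor in the frame of tray between -0.066 and 0.066 m and y of motor in the frame of tray between -0.071 and 0.071 m and z of each of motor, impeller, bracket in the frame of tray below 0.006 m and angle between each of motor, impeller, bracket's own z axis and vertical below 0.15 rad and x of impeller in the frame of tray between -0.066 and 0.066 m and y of impeller in the frame of tray between -0.071 and 0.071 m and x of bracket in the frame of tray between -0.066 and 0.066 m and y of bracket in the frame of tray between -0.071 and 0.071 m and linear speed of each of motor, impeller, bracket below 0.02 m/s and velocity of joint carriage between -0.01 and 0.01 m/s); the robot touches nothing.
It fails at once if the rejected motor is moved more than 30 mm (distance of reject_motor from where it was at the start of the episode above 0.03 m).
It fails at once if another bystander (jar, spray can, screwdriver, wrench or brass ring) is moved more than 30 mm (distance of any of jar, spray, driver, wrench, gauge from where it was at the start of the episode above 0.03 m).
It also fails if it takes over 72 s, if anything falls off the work surface, if the arm or the gripper's body presses on something with over 40 N, if the wrist force passes 120 N, or if a joint passes its speed limit or range.

## Working session

There is one attempt and no reset: what is moved stays moved. The work goes in short steps, Python scripts to look and compute and a tool call to move; the robot and the scene stay as the last step left them, time stands still between calls to the robot, and variables do not carry over. Pictures are saved under pics/ and viewed, about 8 in all and at most 12, crops included, and the job is handed in when it is done.

Besides the shell and the picture viewer there is one more tool, called as name([rows], argument=value, ...), one row to a line, values as JSON. arm_command: Moves the arm, as the interface text tells. Its arguments: {"type":"object","properties":{"plan":{"type":"array","items":{"type":"array","items":{"type":"array","items":{"type":"number"}}}},"squeeze":{"type":"number"}},"required":["plan"]}

```bash
mkdir -p pics
cat > h.py <<'E'
import numpy as np, cv2
from scipy.spatial.transform import Rotation as R
from station import *
def world(cam,p):
    T=np.array(calibration(cam)["cam_to_world"]); return (T@np.r_[p,1])[:3]
def proj(cam,P):
    c=calibration(cam);T=np.linalg.inv(np.array(c["cam_to_world"]));p=(T@np.r_[P,1])[:3]
    return [round(c["fx"]*p[0]/p[2]+c["cx"]),round(c["fy"]*p[1]/p[2]+c["cy"])]
def plane(cam,u,v,z):
    c=calibration(cam);T=np.array(c["cam_to_world"]);d=T[:3,:3]@[(u-c["cx"])/c["fx"],(v-c["cy"])/c["fy"],1];o=T[:3,3]
    return o+d*(z-o[2])/d[2]
E
python3 - <<'E'
from h import *
a=get_image("scene");b=get_image("top")
cv2.imwrite("pics/s0.png",a[...,::-1]);cv2.imwrite("pics/t0.png",b[...,::-1])
cv2.imwrite("pics/both.png",np.vstack([cv2.resize(x,(800,600))[:] for x in (a,)])[...,::-1])
cv2.imwrite("pics/top.png",cv2.resize(b,(800,600))[...,::-1])
for n in "motor impeller bracket tray handle pin reject_motor jar spray driver wrench gauge".split():
  for c in ("top","scene"):
    try:
      print(n,c,[(round(d["conf"],2),world(c,d["at"]).round(3).tolist(),proj(c,world(c,d["at"]))) for d in mark_of(c,n)[:4]])
    except Exception as e: print(n,c,e)
print(ctrl.get_obs())
E
```

```text
motor top [(0.67, [0.556, 0.258, -0.003], [163, 182]), (0.66, [0.574, 0.355, -0.0], [129, 172])]
motor scene [(0.77, [0.575, 0.35, -0.003], [349, 273]), (0.68, [0.556, 0.271, 0.005], [327, 252])]
impeller top [(0.93, [0.578, -0.29, -0.004], [359, 194])]
impeller scene [(0.89, [0.579, -0.286, -0.003], [169, 173])]
bracket top [(0.95, [0.348, 0.23, 0.001], [161, 258]), (0.63, [0.393, 0.346, -0.003], [122, 237]), (0.5, [0.46, 0.242, -0.002], [163, 216]), (0.4, [0.553, 0.261, 0.0], [161, 182])]
bracket scene [(0.86, [0.348, 0.237, 0.0], [348, 197]), (0.86, [0.389, 0.351, 0.0], [377, 224]), (0.67, [0.459, 0.242, 0.001], [333, 223]), (0.43, [0.556, 0.274, 0.004], [328, 252])]
tray top [(0.67, [0.591, 0.027, 0.03], [246, 175])]
tray scene [(0.87, [0.592, 0.034, 0.025], [249, 217]), (0.19, [0.536, -0.422, -0.004], [147, 149])]
handle top [(0.71, [0.47, 0.031, 0.092], [239, 216])]
handle scene [(0.91, [0.47, 0.03, 0.096], [271, 174])]
pin top it knows: bracket, driver, gauge, handle, impeller, jar, motor, reject_motor, spray, tray, wrench
pin scene it knows: bracket, driver, gauge, handle, im
[... 845 characters left out ...]
88])]
gauge scene [(0.73, [0.325, -0.346, -0.002], [203, 121])]
{'t': 1.2, 'q': array([ 1.01899228e+00,  5.26528806e-02,  1.61291374e+00,  1.29647296e-05,
        1.47599694e+00, -1.19018484e-01]), 'dq': array([-0.00025376,  0.0001618 ,  0.0009988 ,  0.00031511, -0.00070177,
        0.0004268 ]), 'effort': array([ 5.68561463e-04, -3.93677652e+01, -3.70469391e+01, -4.75355137e-05,
        5.51072208e-04, -1.21459459e-05]), 'tool_pos': array([0.26212035, 0.56735268, 0.2313246 ]), 'tool_rot': array([ 0.33945445,  1.54401731, -0.33940429]), 'contact_force': array([-0.92176942, -0.84286944, -0.38959743]), 'wrist_torque': array([0.04132951, 0.01236948, 0.02703853]), 'opening': 0.08512825711568577}
```

View pics/top.png

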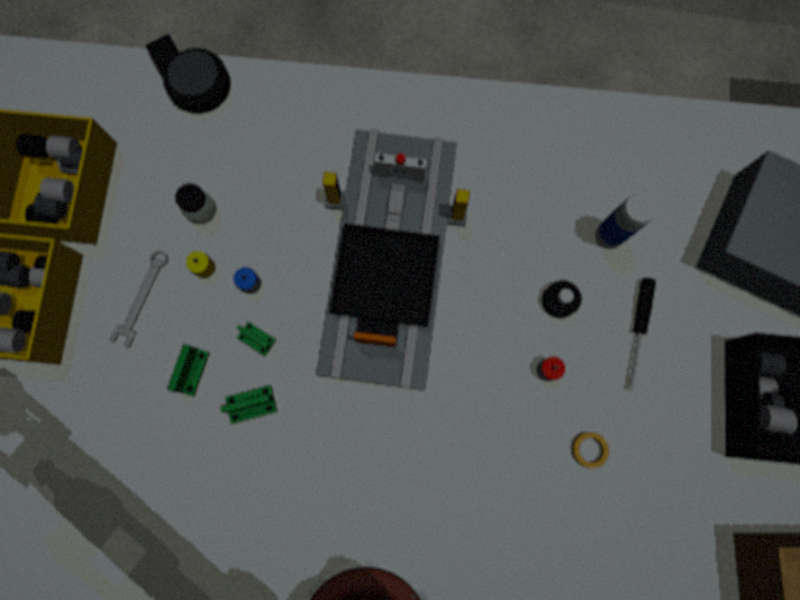

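View pics/both.png

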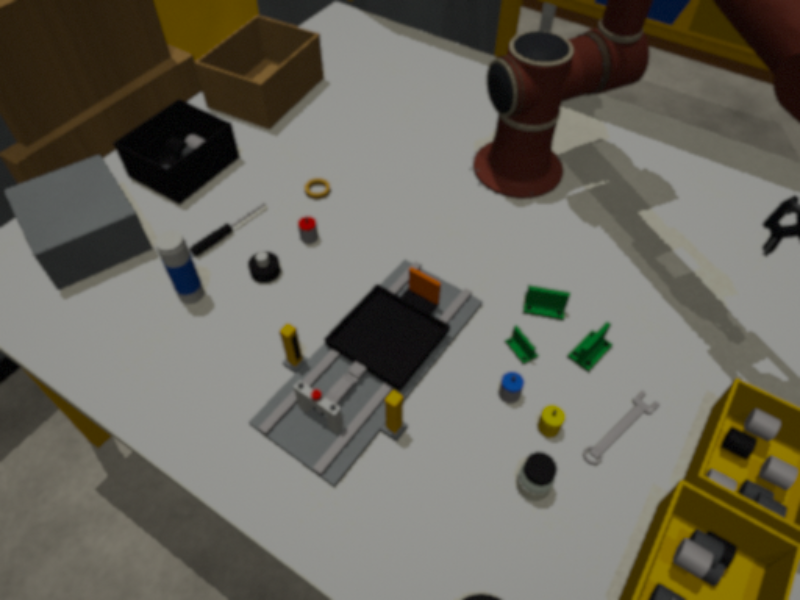

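The top view (800 px scale) shows the blue motor at (245,279), the yellow look-alike at (199,264), the impeller at (560,298) and the red reject at (551,368). There are three green brackets, at (257,338), (187,370) and (249,404). I'll rectify both views to compare bracket sizes.

```bash
cat >> h.py <<'E'
def rect(cam,img,x0,x1,y0,y1,z,s=0.0005):
    # output: up=+x, left=+y
    W=int((y1-y0)/s);H=int((x1-x0)/s)
    src=np.float32([proj_f(cam,p) for p in ([x1,y1,z],[x1,y0,z],[x0,y0,z],[x0,y1,z])])
    M=cv2.getPerspectiveTransform(src,np.float32([[0,0],[W,0],[W,H],[0,H]]))
    return cv2.warpPerspective(img,M,(W,H),flags=cv2.INTER_CUBIC)
def proj_f(cam,P):
    c=calibration(cam);T=np.linalg.inv(np.array(c["cam_to_world"]));p=(T@np.r_[P,1])[:3]
    return [c["fx"]*p[0]/p[2]+c["cx"],c["fy"]*p[1]/p[2]+c["cy"]]
E
python3 - <<'E'
from h import *
a=cv2.imread("pics/s0.png");b=cv2.imread("pics/t0.png")
def g(cam,im):
    r=rect(cam,im,0.28,0.60,0.18,0.40,0.008,0.0006)
    r=cv2.convertScaleAbs(r,alpha=1.8,beta=10)
    for k in range(0,6): 
        x=0.60-0.05*k-0.0; v=int((0.60-x)/.0006); cv2.line(r,(0,v),(8,v),(0,0,255),1)
    return r
cv2.imwrite("pics/br.png",np.hstack([g("top",b),g("scene",a)]))
for n in("top","scene"):print(np.array(calibration(n)["cam_to_world"]).round(3).tolist(),calibration(n)["fx"])
E
```

```text
[[0.101, -0.975, 0.2, 0.342], [-0.995, -0.1, 0.019, -0.017], [0.002, -0.201, -0.98, 1.113], [0.0, 0.0, 0.0, 1.0]] 407.9636197806027
[[-0.556, 0.656, -0.511, 1.119], [0.831, 0.44, -0.339, 0.404], [0.003, -0.613, -0.79, 0.976], [0.0, 0.0, 0.0, 1.0]] 397.08797588891804
```

View pics/br.png

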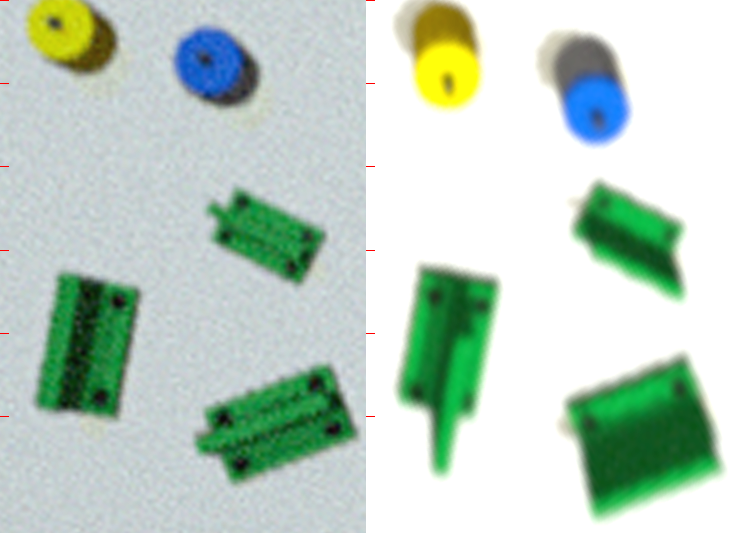

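The rectified crop is 0.6 mm/px. The upper bracket, at crop (267,236), measures about 60x35 mm. The other two, at (88,345) and (280,423), are about 80x48 mm. So the upper one, near world (0.459,0.240), is the one meant. The motor to take is the blue one, top (157,178); yellow and red are excluded. Next I need the slide axis and refined positions.

```bash
cat >> h.py <<'E'
def go(P,yaw,n=None,dmax=0.04,turnfirst=False,op=None):
    """rows for TCP straight line to P, tool down, jaw axis (tool y) at yaw deg (mod 180)"""
    o=ctrl.get_obs();R0=R.from_rotvec(o["tool_rot"]);p=o["tool_pos"]
    best=None
    for k in(0,180,-180):
        y=np.deg2rad(yaw+k);ty=np.array([np.cos(y),np.sin(y),0]);tx=np.array([0,0,-1.])
        R1=R.from_matrix(np.c_[tx,ty,np.cross(tx,ty)]);rv=(R0.inv()*R1).as_rotvec()
        if best is None or np.linalg.norm(rv)<np.linalg.norm(best):best=rv
    d=np.array(P)-p;deg=np.rad2deg(best)
    n=n or int(max(np.ceil(np.linalg.norm(d)/dmax),np.ceil(np.linalg.norm(deg)/7.0),1))
    print("t",round(o["t"],2),"tcp",p.round(4),"F",o["contact_force"].round(1),"open",round(o["opening"],4),"d",d.round(4),"deg",deg.round(1))
    Rc=R0;rows=[]
    for i in range(n):
        s=Rc.inv().apply(d/n);rows.append([round(float(x),4) for x in s]+[round(float(x),2) for x in deg/n]);Rc=Rc*R.from_rotvec(best/n)
    print(rows)
E
python3 - <<'E'
from h import *
a=cv2.imread("pics/s0.png");b=cv2.imread("pics/t0.png")
for cam,im in(("top",b),("scene",a)):
    hsv=cv2.cvtColor(im,cv2.COLOR_BGR2HSV)
    def blob(lo,hi,z,near,r=0.06):
        m=cv2.inRange(hsv,lo,hi);n,l,s,c=cv2.connectedComponentsWithStats(m)
        for i in range(1,n):
            P=plane(cam,*c[i],z)
            if s[i,4]>15 and np.hypot(*(P[:2]-near))<r: print(cam,s[i,4],c[i].round(1),P.round(4))
    print("motor");blob((100,120,60),(125,255,255),0.046,[0.556,0.262])
    print("hub");blob((0,0,130),(180,70,255),0.049,[0.578,-0.288],0.04)
    print("posts");blob((20,120,60),(35,255,255),0.1,[0.74,0.03],0.2)
    print("handle");blob((5,150,60),(16,255,255),0.085,[0.47,0.03])
    print("pin");blob((0,150,60),(4,255,255),0.07,[0.8,0.02],0.1)
r=rect("top",b,0.38,0.88,-0.15,0.2,0.044,0.0007);r2=rect("top",b,0.38,0.88,-0.15,0.2,0.0,0.0007)
cv2.imwrite("pics/tr.png",cv2.convertScaleAbs(np.hstack([r,r2])[:, :],alpha=1.8,beta=15)[:600][:, :800] if 0 else cv2.resize(cv2.convertScaleAbs(np.hstack([r,r2]),alpha=1.8,beta=15),None,fx=.8,fy=.8))
print(r.shape)
E
```

```text
motor
top 157 [156.5 177.8] [0.5552 0.2643 0.046 ]
hub
posts
top 66 [210.4 114.2] [0.7284 0.1346 0.1   ]
top 64 [295.4 125.4] [ 0.7206 -0.0904  0.1   ]
handle
top 114 [239.4 215.6] [0.4715 0.0303 0.085 ]
pin
top 20 [255.8 100.5] [0.7919 0.0206 0.07  ]
motor
scene 141 [327.5 244.3] [0.5587 0.2679 0.046 ]
hub
posts
scene 153 [184.6 218.9] [ 0.733  -0.0741  0.1   ]
scene 256 [251.6 262.2] [0.7399 0.1445 0.1   ]
handle
scene 263 [271.3 181.9] [0.4877 0.0426 0.085 ]
pin
scene 29 [202.2 252.3] [0.7744 0.0137 0.07  ]
(714, 500, 3)
```

View pics/tr.png

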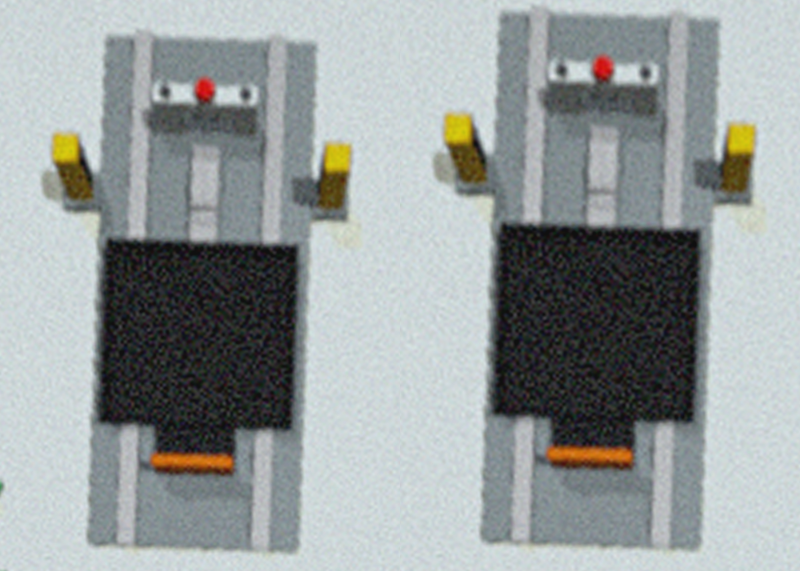

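Tray corners in the crop's left half put the tray centre at about (0.590, 0.028). The slide axis is yawed about -2.3°, and the handle lies at about (0.471, 0.031), which agrees with the networks.

```bash
python3 -c "
from h import *
go([0.556,0.2655,0.12],-2.3)"
```

```text
t 1.2 tcp [0.2621 0.5674 0.2313] F [-0.9 -0.8 -0.4] open 0.0851 d [ 0.2939 -0.3019 -0.1113] deg [67.5 -0.  -0. ]
[[0.0101, -0.0137, 0.0358, 6.14, -0.0, -0.0], [0.0101, -0.0098, 0.037, 6.14, -0.0, -0.0], [0.0101, -0.0058, 0.0379, 6.14, -0.0, -0.0], [0.0101, -0.0017, 0.0383, 6.14, -0.0, -0.0], [0.0101, 0.0024, 0.0382, 6.14, -0.0, -0.0], [0.0101, 0.0065, 0.0377, 6.14, -0.0, -0.0], [0.0101, 0.0105, 0.0368, 6.14, -0.0, -0.0], [0.0101, 0.0143, 0.0355, 6.14, -0.0, -0.0], [0.0101, 0.0181, 0.0338, 6.14, -0.0, -0.0], [0.0101, 0.0216, 0.0317, 6.14, -0.0, -0.0], [0.0101, 0.0248, 0.0292, 6.14, -0.0, -0.0]]
```

arm_command([
  [[0.01,-0.014,0.036,6.1,0,0,0.065],[0.01,-0.01,0.037,6.1,0,0,0.065],[0.01,-0.006,0.038,6.1,0,0,0.065],[0.01,-0.002,0.038,6.1,0,0,0.065],[0.01,0.002,0.038,6.1,0,0,0.065],[0.01,0.006,0.038,6.1,0,0,0.065],[0.01,0.01,0.037,6.1,0,0,0.065],[0.01,0.014,0.036,6.1,0,0,0.065],[0.01,0.018,0.034,6.1,0,0,0.065],[0.01,0.022,0.032,6.1,0,0,0.065],[0.01,0.025,0.029,6.1,0,0,0.065],[0,0,0,0,0,0,0.065]],
], squeeze=30)

```text
t: 2.2
tool_pos: [0.5616, 0.249, 0.1195]
tool_rot: [1.28, 1.17, -1.261]
contact_force: [-1.0, 0.2, -0.4]
opening: 0.065
```

```bash
python3 -c "
from h import *
go([0.556,0.2655,0.10],-2.3)
for c in('top','scene'):
  im=get_image(c);cv2.imwrite('pics/%s1.png'%c,im[...,::-1])
  print(c,[(round(d['conf'],2),world(c,d['at']).round(3)) for d in mark_of(c,'motor')[:3]])
c='scene';im=get_image(c);u,v=proj(c,[0.556,0.266,0.06]);cv2.imwrite('pics/c1.png',cv2.resize(im[v-75:v+75,u-100:u+100],(600,450),interpolation=cv2.INTER_CUBIC)[...,::-1])
print(u,v)"
```

```text
t 2.2 tcp [0.5616 0.249  0.1195] F [-1.   0.2 -0.4] open 0.065 d [-0.0056  0.0165 -0.0195] deg [-2.5 -0.5 -0.4]
[[0.0196, -0.0071, -0.0157, -2.49, -0.53, -0.36]]
top [(0.69, array([ 0.575,  0.355, -0.   ])), (0.45, array([ 0.554,  0.26 , -0.   ]))]
scene [(0.8, array([0.559, 0.271, 0.004])), (0.67, array([ 0.577,  0.352, -0.001]))]
328 241
```

View pics/c1.png

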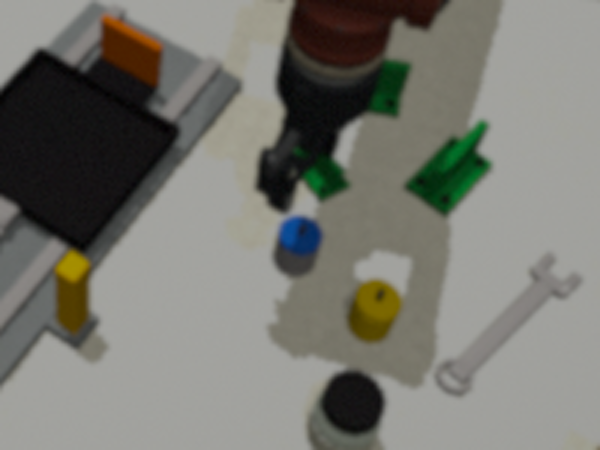

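The crop shows the blue motor at (298,245) in the open, with the yellow one at (373,310) clear of the gripper. I'll centre and descend.

arm_command([
  [[0.01,-0.007,-0.016,-2.5,-0.5,-0.4,0.065],[0,0,0,0,0,0,0.065]],
])

```text
t: 2.62
tool_pos: [0.5517, 0.2746, 0.1139]
tool_rot: [1.231, 1.199, -1.222]
contact_force: [-1.2, 0.3, -0.4]
opening: 0.0651
```

```bash
python3 -c "
from h import *
go([0.556,0.2655,0.012],-2.3)"
```

```text
t 2.62 tcp [0.5517 0.2746 0.1139] F [-1.2  0.3 -0.4] open 0.0651 d [ 0.0043 -0.0091 -0.1019] deg [ 1.  -0.3 -0.2]
[[0.0339, 0.0014, 0.0032, 0.32, -0.09, -0.06], [0.034, 0.0014, 0.0031, 0.32, -0.09, -0.06], [0.034, 0.0015, 0.003, 0.32, -0.09, -0.06]]
```

arm_command([
  [[0,0.004,0.009,1,-0.3,-0.2,0.065],[0,0,0,0,0,0,0.065],[0,0,0,0,0,0,0.065]],
])

```text
t: 2.87
tool_pos: [0.5546, 0.2679, 0.1157]
tool_rot: [1.236, 1.19, -1.235]
contact_force: [-0.7, -1.0, -0.1]
opening: 0.0649
```

```bash
python3 -c "
from h import *
go([0.556,0.2655,0.012],-2.3)"
```

```text
t 2.87 tcp [0.5546 0.2679 0.1157] F [-0.7 -1.  -0.1] open 0.0649 d [ 0.0014 -0.0024 -0.1037] deg [ 0.2  0.  -0.1]
[[0.0346, 0.0004, 0.0008, 0.07, 0.01, -0.03], [0.0346, 0.0005, 0.0008, 0.07, 0.01, -0.03], [0.0346, 0.0005, 0.0008, 0.07, 0.01, -0.03]]
```

arm_command([
  [[0.035,0.001,0.002,0,0,0,0.065],[0.035,0,0,0,0,0,0.065],[0.025,0,0,0,0,0,0.065],[0.0,0,0,0,0,0,0.065],[0,0,0,0,0,0,0.065]],
])

```text
t: 3.28
tool_pos: [0.5608, 0.2667, 0.0248]
tool_rot: [1.246, 1.184, -1.225]
contact_force: [0.3, -0.2, 1.1]
opening: 0.0652
```

```bash
python3 -c "
from h import *
go([0.556,0.2655,0.012],-2.3)"
```

```text
t 3.28 tcp [0.5608 0.2667 0.0248] F [ 0.3 -0.2  1.1] open 0.0652 d [-0.0048 -0.0012 -0.0128] deg [ 0.2 -0.2 -0.8]
[[0.0128, -0.0049, 0.0014, 0.16, -0.21, -0.79]]
```

arm_command([
  [[0.012,-0.005,0.001,0,0,-0.7,0.065],[0,0,0,0,0,0,0.065],[0,0,0,0,0,0,0.03],[0,0,0,0,0,0,0.03],[0,0,0,0,0,0,0.03],[0,0,0,0,0,0,0.03],[0,0,0,0,0,0,0.03],[0,0,0,0,0,0,0.03]],
])

```text
t: 3.95
tool_pos: [0.5595, 0.267, 0.0194]
tool_rot: [1.247, 1.189, -1.226]
contact_force: [-1.0, -0.9, -2.3]
opening: 0.0388
```

```bash
python3 -c "
from h import *
go([0.556,0.2655,0.12],-2.3)"
```

```text
t 3.95 tcp [0.5595 0.267  0.0194] F [-1.  -0.9 -2.3] open 0.0388 d [-0.0035 -0.0015  0.1006] deg [ 0.1 -0.4 -0.6]
[[-0.0336, -0.0008, 0.0003, 0.05, -0.14, -0.19], [-0.0336, -0.0009, 0.0004, 0.05, -0.14, -0.19], [-0.0335, -0.001, 0.0005, 0.05, -0.14, -0.19]]
```

arm_command([
  [[-0.034,0,0,0,0,0,0.03],[-0.034,0,0,0,0,0,0.03],[-0.034,0,0,0,0,0,0.03]],
])

```text
t: 4.2
tool_pos: [0.5508, 0.2636, 0.112]
tool_rot: [1.231, 1.199, -1.246]
contact_force: [0.4, 1.1, -2.5]
opening: 0.0391
```

```bash
cat >> h.py <<'E'
U=np.array([0.9992,-0.0401,0]);V=np.array([0.0401,0.9992,0]);C=np.array([0.590,0.028,0.0])
def tr(x,y,z): return C+U*x+V*y+np.array([0,0,z])
E
python3 -c "
from h import *
go(tr(.032,.042,.12),-2.3)"
```

```text
t 4.2 tcp [0.5508 0.2636 0.112 ] F [ 0.4  1.1 -2.5] open 0.0391 d [ 0.0729 -0.1949  0.008 ] deg [0.1 0.1 0.7]
[[-0.0015, 0.0134, 0.032, 0.02, 0.01, 0.12], [-0.0014, 0.0134, 0.032, 0.02, 0.01, 0.12], [-0.0014, 0.0134, 0.032, 0.02, 0.01, 0.12], [-0.0014, 0.0134, 0.032, 0.02, 0.01, 0.12], [-0.0014, 0.0134, 0.032, 0.02, 0.01, 0.12], [-0.0014, 0.0134, 0.032, 0.02, 0.01, 0.12]]
```

arm_command([
  [[-0.002,0.013,0.032,0,0,0.1,0.03],[-0.002,0.013,0.032,0,0,0.1,0.03],[-0.001,0.013,0.032,0,0,0.1,0.03],[-0.001,0.013,0.032,0,0,0.1,0.03],[-0.001,0.013,0.032,0,0,0.1,0.03],[-0.001,0.013,0.032,0,0,0.1,0.03],[0,0,0,0,0,0,0.03],[0,0,0,0,0,0,0.03],[0,0,0,0,0,0,0.03]],
])

```text
t: 4.95
tool_pos: [0.6306, 0.0636, 0.1332]
tool_rot: [1.246, 1.182, -1.217]
contact_force: [-0.8, 0.1, -2.3]
opening: 0.0395
```

```bash
python3 -c "
from h import *
go(tr(.032,.042,.06),-2.3)"
```

```text
t 4.95 tcp [0.6306 0.0636 0.1332] F [-0.8  0.1 -2.3] open 0.0395 d [-0.0069  0.0051 -0.0732] deg [ 0.4 -0.3 -1.1]
[[0.0365, -0.0042, -0.0023, 0.19, -0.14, -0.56], [0.0366, -0.0039, -0.0023, 0.19, -0.14, -0.56]]
```

arm_command([
  [[0.025,-0.005,-0.003,0,0,-0.6,0.03],[0.025,-0.003,-0.002,0,0,-0.5,0.03],[0.015,0,0,0,0,0,0.03],[0,0,0,0,0,0,0.03],[0,0,0,0,0,0,0.03]],
])

```text
t: 5.37
tool_pos: [0.6227, 0.0746, 0.0674]
tool_rot: [1.235, 1.199, -1.226]
contact_force: [0.4, -0.2, -1.5]
opening: 0.0393
```

```bash
python3 -c "
from h import *
go(tr(.032,.042,.050),-2.3)"
```

```text
t 5.37 tcp [0.6227 0.0746 0.0674] F [ 0.4 -0.2 -1.5] open 0.0393 d [ 0.001  -0.0059 -0.0174] deg [ 0.7 -0.3 -0.1]
[[0.0174, 0.0011, 0.006, 0.71, -0.34, -0.1]]
```

arm_command([
  [[0.007,0,0.006,0.5,-0.3,0,0.03],[0.007,0,0,0,0,0,0.03],[0.004,0,0,0,0,0,0.03],[0.0,0,0,0,0,0,0.03]],
])

```text
t: 5.7
tool_pos: [0.6237, 0.0701, 0.0508]
tool_rot: [1.238, 1.189, -1.23]
contact_force: [-0.2, -0.1, -1.4]
opening: 0.0392
```

```bash
python3 -c "
from h import *
go(tr(.032,.042,.050),-2.3)"
```

```text
t 5.7 tcp [0.6237 0.0701 0.0508] F [-0.2 -0.1 -1.4] open 0.0392 d [-0.0001 -0.0015 -0.0008] deg [ 0.3 -0.  -0.3]
[[0.0008, -0.0, 0.0015, 0.32, -0.02, -0.33]]
```

arm_command([
  [[0.003,0,0,0,0,0,0.03],[0.001,0,0,0,0,0,0.03],[0,0,0,0,0,0,0.055],[0,0,0,0,0,0,0.055],[0,0,0,0,0,0,0.055],[0,0,0,0,0,0,0.055],[-0.01,0,0,0,0,0,0.055],[-0.03,0,0,0,0,0,0.055],[-0.03,0,0,0,0,0,0.055],[-0.03,0,0,0,0,0,0.055]],
])

```text
t: 6.53
tool_pos: [0.6203, 0.0697, 0.1465]
tool_rot: [1.234, 1.195, -1.238]
contact_force: [0.6, -0.1, -1.3]
opening: 0.055
```

```bash
python3 -c "
from h import *
# bracket: jaw yaw -27
go([0.4585,0.240,0.12],-27)"
```

```text
t 6.53 tcp [0.6203 0.0697 0.1465] F [ 0.6 -0.1 -1.3] open 0.055 d [-0.1618  0.1703 -0.0265] deg [25.   0.   0.2]
[[0.0045, -0.0279, -0.0274, 4.16, 0.01, 0.03], [0.0045, -0.0299, -0.0253, 4.16, 0.01, 0.03], [0.0045, -0.0316, -0.0231, 4.16, 0.01, 0.03], [0.0045, -0.0332, -0.0207, 4.16, 0.01, 0.03], [0.0045, -0.0346, -0.0183, 4.16, 0.01, 0.03], [0.0044, -0.0359, -0.0157, 4.16, 0.01, 0.03]]
```

arm_command([
  [[0.003,-0.028,-0.027,4.2,0,0,0.04],[0.004,-0.03,-0.025,4.2,0,0,0.04],[0.004,-0.032,-0.023,4.2,0,0,0.04],[0.004,-0.033,-0.021,4.2,0,0,0.04],[0.004,-0.035,-0.018,4.2,0,0,0.04],[0,-0.036,-0.016,4.2,0,0,0.04],[0,0,0,0,0,0,0.04],[0,0,0,0,0,0,0.04],[0,0,0,0,0,0,0.04]],
])

```text
t: 7.28
tool_pos: [0.4644, 0.2482, 0.149]
tool_rot: [1.593, 0.917, -1.534]
contact_force: [0.2, -0.2, -0.2]
opening: 0.0401
```

```bash
python3 -c "
from h import *
im=get_image('scene');cv2.imwrite('pics/s2.png',im[...,::-1])
print([(round(d['conf'],2),world('scene',d['at']).round(3)) for d in mark_of('scene','motor')[:3]])
u,v=270,200;cv2.imwrite('pics/c2.png',cv2.resize(im[v-75:v+75,u-100:u+100],(600,450),interpolation=cv2.INTER_CUBIC)[...,::-1])
go([0.4585,0.240,0.08],-27)
"
```

```text
[(0.76, array([0.624, 0.076, 0.034])), (0.73, array([ 0.578,  0.35 , -0.001]))]
t 7.38 tcp [0.4653 0.2474 0.1489] F [ 0.6 -1.1 -1.1] open 0.0402 d [-0.0068 -0.0074 -0.0689] deg [-1.7 -1.2 -1.6]
[[0.0343, -0.0021, 0.0056, -0.87, -0.6, -0.79], [0.0344, -0.0017, 0.0052, -0.87, -0.6, -0.79]]
```

View pics/c2.png

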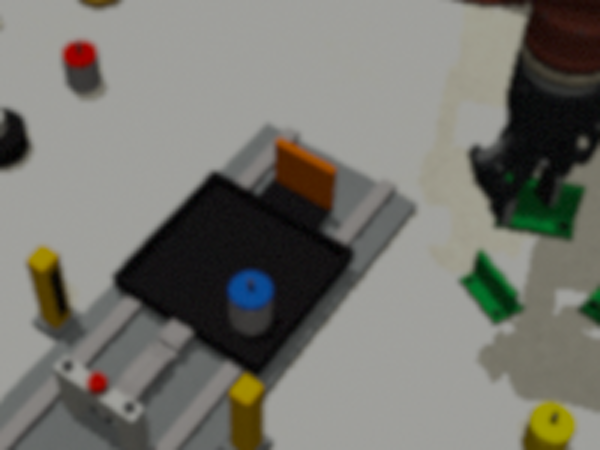

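The motor stands upright in the tray at crop (250,300). Now the bracket, at crop (490,288).

arm_command([
  [[0.03,-0.004,0.006,-0.9,-0.6,-0.8,0.04],[0.03,-0.003,0.005,-0.8,-0.6,-0.8,0.04],[0.0,0,0,0,0,0,0.04],[0.0,0,0,0,0,0,0.04],[0,0,0,0,0,0,0.04]],
])

```text
t: 7.8
tool_pos: [0.4621, 0.2379, 0.0914]
tool_rot: [1.557, 0.942, -1.547]
contact_force: [-0.9, -0.7, -0.8]
opening: 0.04
```

```bash
python3 -c "
from h import *
go([0.4585,0.240,0.018],-27)
"
```

```text
t 7.8 tcp [0.4621 0.2379 0.0914] F [-0.9 -0.7 -0.8] open 0.04 d [-0.0036  0.0021 -0.0734] deg [-0.4 -0.2 -0.2]
[[0.0367, -0.0023, 0.0, -0.21, -0.11, -0.12], [0.0367, -0.0022, -0.0, -0.21, -0.11, -0.12]]
```

arm_command([
  [[0.03,-0.004,0,0,0,0,0.04],[0.025,-0.002,0,0,0,0,0.04],[0.006,0,0,0,0,0,0.04],[0,0,0,0,0,0,0.04],[0,0,0,0,0,0,0.04]],
])

```text
t: 8.22
tool_pos: [0.4664, 0.242, 0.039]
tool_rot: [1.574, 0.935, -1.533]
contact_force: [0.3, 0.5, 0.0]
opening: 0.04
```

```bash
python3 -c "
from h import *
go([0.4585,0.240,0.018],-27)
"
```

```text
t 8.22 tcp [0.4664 0.242  0.039 ] F [0.3 0.5 0. ] open 0.04 d [-0.0079 -0.002  -0.021 ] deg [-0.6 -0.9 -0.9]
[[0.0209, -0.0065, 0.0058, -0.65, -0.92, -0.94]]
```

arm_command([
  [[0.007,-0.006,0.006,-0.6,-0.9,-0.9,0.04],[0.006,-0.001,0,0,0,0,0.04],[0.005,0,0,0,0,0,0.04],[0,0,0,0,0,0,0.04],[0,0,0,0,0,0,0.04]],
])

```text
t: 8.63
tool_pos: [0.4612, 0.2411, 0.0254]
tool_rot: [1.554, 0.946, -1.539]
contact_force: [0.3, -0.5, -0.0]
opening: 0.04
```

```bash
python3 -c "
from h import *
go([0.4585,0.240,0.017],-27)
"
```

```text
t 8.63 tcp [0.4612 0.2411 0.0254] F [ 0.3 -0.5 -0. ] open 0.04 d [-0.0027 -0.0011 -0.0084] deg [-0.  -0.3 -0.3]
[[0.0084, -0.002, 0.0022, -0.0, -0.34, -0.35]]
```

arm_command([
  [[0.007,-0.002,0.002,0,0,0,0.04],[0,0,0,0,0,0,0.04],[0,0,0,0,0,0,0.003],[0,0,0,0,0,0,0.003],[0,0,0,0,0,0,0.003],[0,0,0,0,0,0,0.003],[0,0,0,0,0,0,0.003],[0,0,0,0,0,0,0.003]],
])

```text
t: 9.3
tool_pos: [0.4585, 0.2402, 0.0181]
tool_rot: [1.555, 0.946, -1.539]
contact_force: [0.6, -0.1, -1.5]
opening: 0.0074
```

```bash
python3 -c "
from h import *
go([0.4585,0.240,0.13],-27)
"
```

```text
t 9.3 tcp [0.4585 0.2402 0.0181] F [ 0.6 -0.1 -1.5] open 0.0074 d [-0.     -0.0002  0.1119] deg [ 0.  -0.4 -0.4]
[[-0.0373, 0.0003, -0.0002, 0.0, -0.12, -0.12], [-0.0373, 0.0002, -0.0001, 0.0, -0.12, -0.12], [-0.0373, 0.0001, -0.0, 0.0, -0.12, -0.12]]
```

arm_command([
  [[-0.037,0,0,0,0,0,0.003],[-0.037,0,0,0,0,0,0.003],[-0.037,0,0,0,0,0,0.003]],
])

```text
t: 9.55
tool_pos: [0.4494, 0.2369, 0.1201]
tool_rot: [1.533, 0.951, -1.563]
contact_force: [0.1, -0.1, -1.7]
opening: 0.0071
```

```bash
python3 -c "
from h import *
go(tr(-.038,0,.125),-2.3)
"
```

```text
t 9.55 tcp [0.4494 0.2369 0.1201] F [ 0.1 -0.1 -1.7] open 0.0071 d [ 0.1026 -0.2074  0.0049] deg [-24.7   0.5   0.8]
[[-0.0009, 0.0309, 0.023, -4.12, 0.09, 0.13], [-0.0009, 0.0292, 0.0252, -4.12, 0.09, 0.13], [-0.0008, 0.0273, 0.0272, -4.12, 0.09, 0.13], [-0.0008, 0.0253, 0.0291, -4.12, 0.09, 0.13], [-0.0008, 0.0231, 0.0309, -4.12, 0.09, 0.13], [-0.0008, 0.0209, 0.0324, -4.12, 0.09, 0.13]]
```

arm_command([
  [[-0.003,0.031,0.023,-4.1,0.1,0.1,0.003],[-0.001,0.029,0.025,-4.1,0.1,0.1,0.003],[-0.001,0.027,0.027,-4.1,0.1,0.1,0.003],[-0.001,0.025,0.029,-4.1,0.1,0.1,0.003],[-0.001,0.023,0.031,-4.1,0.1,0.1,0.003],[-0.001,0.021,0.032,-4.1,0.1,0.1,0.003],[0,0,0,0,0,0,0.003],[0,0,0,0,0,0,0.003],[0,0,0,0,0,0,0.003]],
])

```text
t: 10.3
tool_pos: [0.5638, 0.0254, 0.1419]
tool_rot: [1.236, 1.192, -1.202]
contact_force: [0.5, -0.4, -1.2]
opening: 0.0071
```

```bash
python3 -c "
from h import *
go(tr(-.038,0,.07),-2.3)
"
```

```text
t 10.3 tcp [0.5638 0.0254 0.1419] F [ 0.5 -0.4 -1.2] open 0.0071 d [-0.0118  0.0041 -0.0719] deg [ 1.4 -0.5 -1.2]
[[0.0358, -0.0067, -0.0017, 0.7, -0.23, -0.58], [0.0359, -0.0063, -0.0017, 0.7, -0.23, -0.58]]
```

arm_command([
  [[0.025,-0.008,-0.002,0.7,-0.2,-0.6,0.003],[0.025,-0.007,-0.002,0.7,-0.2,-0.6,0.003],[0.01,0,0,0,0,0,0.003],[0,0,0,0,0,0,0.003],[0,0,0,0,0,0,0.003]],
])

```text
t: 10.72
tool_pos: [0.5484, 0.0349, 0.0808]
tool_rot: [1.238, 1.192, -1.235]
contact_force: [0.1, 0.3, -1.1]
opening: 0.007
```

```bash
python3 -c "
from h import *
go(tr(-.038,0,.048),-2.3)
"
```

```text
t 10.72 tcp [0.5484 0.0349 0.0808] F [ 0.1  0.3 -1.1] open 0.007 d [ 0.0036 -0.0053 -0.0328] deg [ 0.2 -0.1 -0. ]
[[0.0328, 0.0038, 0.0053, 0.17, -0.09, -0.03]]
```

arm_command([
  [[0.008,0.003,0.005,0,0,0,0.003],[0.008,0,0,0,0,0,0.003],[0.008,0,0,0,0,0,0.003],[0.005,0,0,0,0,0,0.003],[0,0,0,0,0,0,0.003],[0,0,0,0,0,0,0.003]],
])

```text
t: 11.22
tool_pos: [0.5545, 0.0301, 0.0528]
tool_rot: [1.239, 1.188, -1.229]
contact_force: [-0.5, -0.0, -0.8]
opening: 0.007
```

```bash
python3 -c "
from h import *
go(tr(-.038,0,.048),-2.3)
"
```

```text
t 11.22 tcp [0.5545 0.0301 0.0528] F [-0.5 -0.  -0.8] open 0.007 d [-0.0025 -0.0006 -0.0048] deg [ 0.3 -0.1 -0.4]
[[0.0048, -0.0025, 0.0007, 0.29, -0.08, -0.4]]
```

arm_command([
  [[0.005,-0.003,0,0,0,-0.4,0.003],[0.002,0,0,0,0,0,0.003],[0,0,0,0,0,0,0.003],[0,0,0,0,0,0,0.003]],
])

```text
t: 11.55
tool_pos: [0.5528, 0.0299, 0.0472]
tool_rot: [1.237, 1.192, -1.233]
contact_force: [0.7, 0.3, 0.0]
opening: 0.0072
```

```bash
python3 -c "
from h import *
go(tr(-.038,0,.048),-2.3)
"
```

```text
t 11.55 tcp [0.5528 0.0299 0.0472] F [0.7 0.3 0. ] open 0.0072 d [-0.0008 -0.0004  0.0008] deg [ 0.3 -0.1 -0.1]
[[-0.0008, -0.0007, 0.0004, 0.27, -0.08, -0.13]]
```

arm_command([
  [[0,0,0,0,0,0,0.03],[0,0,0,0,0,0,0.03],[0,0,0,0,0,0,0.03],[0,0,0,0,0,0,0.03],[-0.01,0,0,0,0,0,0.03],[-0.03,0,0,0,0,0,0.03],[-0.03,0,0,0,0,0,0.03],[-0.03,0,0,0,0,0,0.03]],
])

```text
t: 12.22
tool_pos: [0.5468, 0.0302, 0.1435]
tool_rot: [1.23, 1.204, -1.245]
contact_force: [0.5, -0.7, 0.9]
opening: 0.0298
```

```bash
python3 -c "
from h import *
go([0.578,-0.288,0.12],-2.3)
"
```

```text
t 12.22 tcp [0.5468 0.0302 0.1435] F [ 0.5 -0.7  0.9] open 0.0298 d [ 0.0312 -0.3182 -0.0235] deg [ 0.3 -0.1  0.8]
[[0.0025, 0.0048, 0.0352, 0.03, -0.01, 0.09], [0.0025, 0.0048, 0.0352, 0.03, -0.01, 0.09], [0.0025, 0.0048, 0.0352, 0.03, -0.01, 0.09], [0.0025, 0.0048, 0.0352, 0.03, -0.01, 0.09], [0.0025, 0.0048, 0.0352, 0.03, -0.01, 0.09], [0.0025, 0.0048, 0.0352, 0.03, -0.01, 0.09], [0.0026, 0.0048, 0.0352, 0.03, -0.01, 0.09], [0.0026, 0.0049, 0.0352, 0.03, -0.01, 0.09], [0.0026, 0.0049, 0.0352, 0.03, -0.01, 0.09]]
```

arm_command([
  [[0,0.005,0.035,0,0,0.1,0.05],[0,0.005,0.035,0,0,0.1,0.05],[0.002,0.005,0.035,0,0,0.1,0.05],[0.002,0.005,0.035,0,0,0.1,0.05],[0.003,0.005,0.035,0,0,0.1,0.05],[0.003,0.005,0.035,0,0,0.1,0.05],[0.003,0.005,0.035,0,0,0.1,0.05],[0.003,0.005,0.035,0,0,0.1,0.05],[0.003,0.005,0.03,0,0,0,0.05],[0,0,0,0,0,0,0.05],[0,0,0,0,0,0,0.05],[0,0,0,0,0,0,0.05]],
])

```text
t: 13.22
tool_pos: [0.5924, -0.2967, 0.1499]
tool_rot: [1.243, 1.165, -1.21]
contact_force: [-0.3, 0.1, 1.2]
opening: 0.0499
```

```bash
python3 -c "
from h import *
for c in('top','scene'):
  im=get_image(c);cv2.imwrite('pics/%s3.png'%c,im[...,::-1])
  for n in('impeller','bracket','motor'):print(c,n,[(round(d['conf'],2),world(c,d['at']).round(3)) for d in mark_of(c,n)[:4]])
u,v=215,190;cv2.imwrite('pics/c3.png',cv2.resize(im[v-75:v+75,u-100:u+100],(600,450),interpolation=cv2.INTER_CUBIC)[...,::-1])
go([0.578,-0.288,0.07],-2.3)
"
```

```text
top impeller [(0.5, array([ 0.582, -0.287, -0.001]))]
top bracket [(0.94, array([ 0.349,  0.228, -0.   ])), (0.88, array([ 0.391,  0.345, -0.002])), (0.84, array([0.555, 0.032, 0.025]))]
top motor [(0.67, array([0.621, 0.064, 0.028])), (0.52, array([ 0.578,  0.356, -0.001])), (0.38, array([0.47 , 0.035, 0.089]))]
scene impeller [(0.91, array([ 0.583, -0.284, -0.002]))]
scene bracket [(0.86, array([ 0.349,  0.238, -0.003])), (0.68, array([0.551, 0.033, 0.031])), (0.6, array([ 0.391,  0.349, -0.001]))]
scene motor [(0.75, array([0.628, 0.076, 0.031])), (0.61, array([ 0.574,  0.35 , -0.003])), (0.26, array([ 0.514,  0.457, -0.002]))]
t 13.62 tcp [ 0.5925 -0.2956  0.1495] F [-0.5 -0.  -0.6] open 0.0498 d [-0.0145  0.0076 -0.0795] deg [ 0.7  0.3 -1.9]
[[0.0263, -0.0058, -0.0025, 0.22, 0.1, -0.64], [0.0264, -0.0055, -0.0025, 0.22, 0.1, -0.64], [0.0264, -0.0052, -0.0024, 0.22, 0.1, -0.64]]
```

View pics/c3.png

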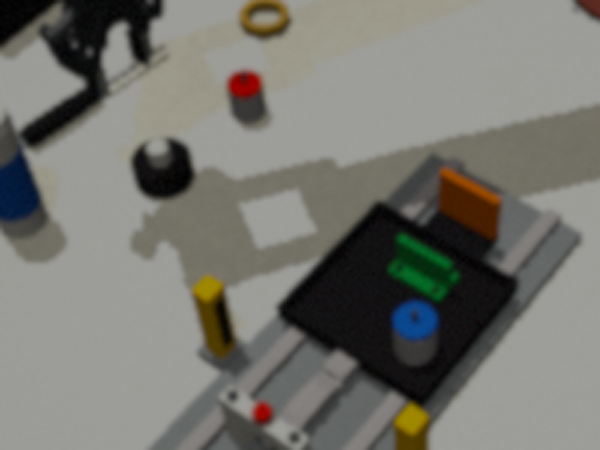

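Bracket and motor stand upright in the tray, and the gripper is near the impeller at crop (163,166), world (0.580,-0.287).

arm_command([
  [[0.02,-0.007,-0.003,0.2,0.1,-0.7,0.05],[0.02,-0.006,-0.003,0.2,0.1,-0.6,0.05],[0.02,-0.004,-0.002,0.2,0.1,-0.6,0.05],[0,0,0,0,0,0,0.05],[0,0,0,0,0,0,0.05],[0,0,0,0,0,0,0.05]],
])

```text
t: 14.12
tool_pos: [0.5749, -0.2845, 0.0825]
tool_rot: [1.236, 1.196, -1.24]
contact_force: [-0.4, -0.7, -0.9]
opening: 0.0499
```

```bash
python3 -c "
from h import *
go([0.580,-0.287,0.036],-2.3)
"
```

```text
t 14.12 tcp [ 0.5749 -0.2845  0.0825] F [-0.4 -0.7 -0.9] open 0.0499 d [ 0.0051 -0.0025 -0.0465] deg [ 0.1 -0.1  0.3]
[[0.0232, 0.0027, 0.0012, 0.06, -0.05, 0.14], [0.0232, 0.0027, 0.0012, 0.06, -0.05, 0.14]]
```

arm_command([
  [[0.018,0.001,0.002,0,0,0,0.05],[0.015,0,0,0,0,0,0.05],[0.005,0,0,0,0,0,0.05],[0,0,0,0,0,0,0.05],[0,0,0,0,0,0,0.05]],
])

```text
t: 14.53
tool_pos: [0.5779, -0.2879, 0.0457]
tool_rot: [1.236, 1.191, -1.238]
contact_force: [-0.3, 0.1, 0.0]
opening: 0.0502
```

```bash
python3 -c "
from h import *
go([0.580,-0.287,0.034],-2.3)
"
```

```text
t 14.53 tcp [ 0.5779 -0.2879  0.0457] F [-0.3  0.1  0. ] open 0.0502 d [ 0.0021  0.0009 -0.0117] deg [0.1 0.  0. ]
[[0.0117, 0.0021, -0.001, 0.11, 0.05, 0.03]]
```

arm_command([
  [[0.007,0.001,0,0,0,0,0.05],[0.005,0,0,0,0,0,0.05],[0,0,0,0,0,0,0.05],[0,0,0,0,0,0,0.015],[0,0,0,0,0,0,0.015],[0,0,0,0,0,0,0.015],[0,0,0,0,0,0,0.015],[0,0,0,0,0,0,0.015],[0,0,0,0,0,0,0.015]],
])

```text
t: 15.28
tool_pos: [0.5807, -0.2889, 0.0357]
tool_rot: [1.236, 1.186, -1.236]
contact_force: [0.4, 0.8, -0.7]
opening: 0.0225
```

```bash
python3 -c "
from h import *
go([0.580,-0.287,0.13],-2.3)
"
```

```text
t 15.28 tcp [ 0.5807 -0.2889  0.0357] F [ 0.4  0.8 -0.7] open 0.0225 d [-0.0007  0.0019  0.0943] deg [ 0.1  0.2 -0.2]
[[-0.0314, -0.0002, -0.0005, 0.04, 0.06, -0.07], [-0.0314, -0.0002, -0.0006, 0.04, 0.06, -0.07], [-0.0314, -0.0002, -0.0006, 0.04, 0.06, -0.07]]
```

arm_command([
  [[-0.035,0,0,0,0,0,0.015],[-0.035,0,0,0,0,0,0.015],[-0.035,0,0,0,0,0,0.015]],
])

```text
t: 15.53
tool_pos: [0.5735, -0.2843, 0.1305]
tool_rot: [1.236, 1.211, -1.246]
contact_force: [-1.1, -0.1, -1.7]
opening: 0.0224
```

```bash
python3 -c "
from h import *
go(tr(.03,-.037,.13),-2.3)
"
```

```text
t 15.53 tcp [ 0.5735 -0.2843  0.1305] F [-1.1 -0.1 -1.7] open 0.0224 d [ 0.045   0.2741 -0.0005] deg [ 0.1 -0.5  1. ]
[[0.0003, 0.0049, -0.0394, 0.02, -0.08, 0.14], [0.0003, 0.0049, -0.0394, 0.02, -0.08, 0.14], [0.0003, 0.0049, -0.0394, 0.02, -0.08, 0.14], [0.0002, 0.0049, -0.0394, 0.02, -0.08, 0.14], [0.0002, 0.0049, -0.0394, 0.02, -0.08, 0.14], [0.0001, 0.0049, -0.0394, 0.02, -0.08, 0.14], [0.0001, 0.0049, -0.0394, 0.02, -0.08, 0.14]]
```

arm_command([
  [[0,0.005,-0.038,0,0,0.1,0.015],[0,0.005,-0.038,0,0,0.1,0.015],[0,0.005,-0.038,0,0,0.1,0.015],[0,0.005,-0.038,0,0,0.1,0.015],[0,0.005,-0.038,0,0,0.1,0.015],[0,0.005,-0.038,0,0,0.1,0.015],[0,0.005,-0.03,0,0,0.1,0.015],[0,0,0,0,0,0,0.015],[0,0,0,0,0,0,0.015],[0,0,0,0,0,0,0.015]],
])

```text
t: 16.37
tool_pos: [0.6263, -0.022, 0.1455]
tool_rot: [1.247, 1.175, -1.228]
contact_force: [0.2, 0.0, -1.0]
opening: 0.0226
```

```bash
python3 -c "
from h import *
go(tr(.03,-.037,.085),-2.3)
"
```

```text
t 16.37 tcp [ 0.6263 -0.022   0.1455] F [ 0.2  0.  -1. ] open 0.0226 d [-0.0078  0.0118 -0.0605] deg [-0.1  0.1 -1. ]
[[0.0302, -0.0047, -0.0058, -0.07, 0.04, -0.5], [0.0302, -0.0044, -0.0058, -0.07, 0.04, -0.5]]
```

arm_command([
  [[0.02,-0.006,-0.006,0,0,-0.5,0.015],[0.02,-0.004,-0.006,0,0,-0.5,0.015],[0.012,0,0,0,0,0,0.015],[0,0,0,0,0,0,0.015],[0,0,0,0,0,0,0.015]],
])

```text
t: 16.78
tool_pos: [0.618, -0.0158, 0.0931]
tool_rot: [1.244, 1.181, -1.245]
contact_force: [-0.2, -0.1, -1.2]
opening: 0.0225
```

```bash
python3 -c "
from h import *
go(tr(.03,-.037,.065),-2.3)
"
```

```text
t 16.78 tcp [ 0.618  -0.0158  0.0931] F [-0.2 -0.1 -1.2] open 0.0225 d [ 0.0004  0.0056 -0.0281] deg [-0.5  0.2 -0.2]
[[0.028, 0.0001, -0.0057, -0.52, 0.21, -0.15]]
```

arm_command([
  [[0.007,0,-0.006,-0.5,0.2,0,0.015],[0.007,0,0,0,0,0,0.015],[0.007,0,0,0,0,0,0.015],[0.004,0,0,0,0,0,0.015],[0,0,0,0,0,0,0.015],[0,0,0,0,0,0,0.015]],
])

```text
t: 17.28
tool_pos: [0.6206, -0.0121, 0.0684]
tool_rot: [1.243, 1.183, -1.236]
contact_force: [0.8, 0.7, -1.2]
opening: 0.0223
```

```bash
python3 -c "
from h import *
go(tr(.03,-.037,.065),-2.3)
"
```

```text
t 17.28 tcp [ 0.6206 -0.0121  0.0684] F [ 0.8  0.7 -1.2] open 0.0223 d [-0.0021  0.002  -0.0034] deg [-0.1  0.  -0.4]
[[0.0034, -0.0022, -0.0019, -0.14, 0.04, -0.41]]
```

arm_command([
  [[0.004,-0.002,-0.002,0,0,-0.4,0.015],[0.001,0,0,0,0,0,0.015],[0,0,0,0,0,0,0.015],[0,0,0,0,0,0,0.04],[0,0,0,0,0,0,0.04],[0,0,0,0,0,0,0.04],[0,0,0,0,0,0,0.04],[-0.01,0,0,0,0,0,0.04],[-0.03,0,0,0,0,0,0.04],[-0.03,0,0,0,0,0,0.04],[-0.03,0,0,0,0,0,0.04],[0,0,0,0,0,0,0.04]],
])

```text
t: 18.28
tool_pos: [0.6183, -0.0095, 0.1694]
tool_rot: [1.239, 1.19, -1.242]
contact_force: [1.1, 0.7, 1.3]
opening: 0.0399
```

```bash
python3 -c "
from h import *
go(tr(-.160,0,.16),-2.3)
for c in('top','scene'):
  im=get_image(c);cv2.imwrite('pics/%s4.png'%c,im[...,::-1])
  for n in('impeller','bracket','motor','tray','handle'):print(c,n,[(round(d['conf'],2),world(c,d['at']).round(3)) for d in mark_of(c,n)[:4]])
u,v=255,215;cv2.imwrite('pics/c4.png',cv2.resize(im[v-60:v+60,u-80:u+80],(600,450),interpolation=cv2.INTER_CUBIC)[...,::-1])
"
```

```text
t 18.28 tcp [ 0.6183 -0.0095  0.1694] F [1.1 0.7 1.3] open 0.0399 d [-0.1882  0.0439 -0.0094] deg [-0.1  0.   0.1]
[[0.0019, -0.038, -0.0072, -0.02, 0.01, 0.02], [0.0019, -0.038, -0.0072, -0.02, 0.01, 0.02], [0.0019, -0.038, -0.0072, -0.02, 0.01, 0.02], [0.0019, -0.038, -0.0072, -0.02, 0.01, 0.02], [0.0019, -0.038, -0.0073, -0.02, 0.01, 0.02]]
top impeller []
top bracket [(0.92, array([ 0.347,  0.229, -0.   ])), (0.62, array([ 0.391,  0.345, -0.001]))]
top motor [(0.6, array([ 0.578,  0.357, -0.   ])), (0.21, array([0.683, 0.373, 0.005]))]
top tray []
top handle []
scene impeller [(0.82, array([ 0.623, -0.006,  0.027])), (0.44, array([0.552, 0.034, 0.031])), (0.19, array([ 0.679,  0.377, -0.001]))]
scene bracket [(0.87, array([0.553, 0.032, 0.03 ])), (0.81, array([ 0.348,  0.238, -0.002]))]
scene motor [(0.52, array([ 0.578,  0.351, -0.001])), (0.48, array([0.623, 0.074, 0.032]))]
scene tray [(0.56, array([0.592, 0.031, 0.026]))]
scene handle [(0.61, array([0.468, 0.031, 0.093])), (0.43, array([ 0.623, -0.006,  0.03 ]))]
```

View pics/c4.png

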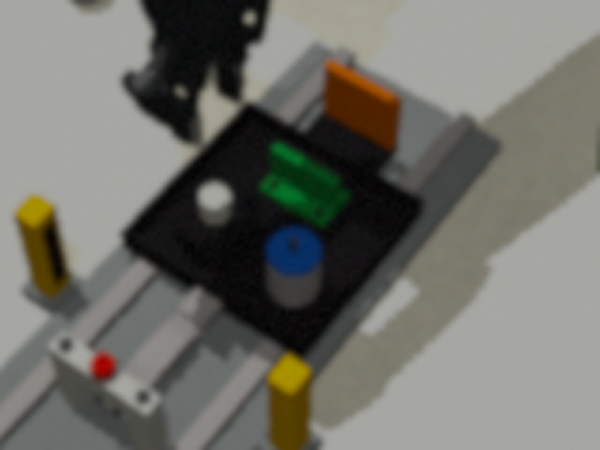

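All three parts are upright in the tray. In the crop the impeller hub is at (215,200), the bracket at (305,185) and the motor at (293,265). Next I'll straddle the orange plate with the jaws along the slide, so I can feel both ways.

arm_command([
  [[0.003,-0.036,-0.009,0,0,0,0.045],[0.003,-0.036,-0.009,0,0,0,0.045],[0.003,-0.036,-0.009,0,0,0,0.045],[0.003,-0.03,-0.009,0,0,0,0.045],[0,0,0,0,0,0,0.045],[0,0,0,0,0,0,0.045],[0,0,0,0,0,0,0.045]],
])

```text
t: 19.47
tool_pos: [0.4715, 0.0339, 0.1444]
tool_rot: [1.232, 1.205, -1.256]
contact_force: [-0.1, -0.4, 0.2]
opening: 0.0452
```

```bash
python3 -c "
from h import *
go(tr(-.119,0.001,.10),-2.3)
"
```

```text
t 19.47 tcp [0.4715 0.0339 0.1444] F [-0.1 -0.4  0.2] open 0.0452 d [-0.0003 -0.0001 -0.0444] deg [-0.2 -0.1  1.2]
[[0.0222, 0.0003, 0.0001, -0.09, -0.03, 0.62], [0.0222, 0.0001, 0.0001, -0.09, -0.03, 0.62]]
```

arm_command([
  [[0.02,0,0,0,0,0.6,0.045],[0.02,0,0,0,0,0.6,0.045],[0,0,0,0,0,0,0.045],[0,0,0,0,0,0,0.045]],
])

```text
t: 19.8
tool_pos: [0.4772, 0.0325, 0.1075]
tool_rot: [1.246, 1.182, -1.236]
contact_force: [0.6, -0.4, 0.2]
opening: 0.0449
```

```bash
python3 -c "
from h import *
go(tr(-.119,0.001,.060),-2.3)
"
```

```text
t 19.8 tcp [0.4772 0.0325 0.1075] F [ 0.6 -0.4  0.2] open 0.0449 d [-0.0061  0.0012 -0.0475] deg [-0.3 -0.  -0.5]
[[0.0237, -0.0033, -0.0005, -0.13, -0.01, -0.23], [0.0237, -0.0032, -0.0005, -0.13, -0.01, -0.23]]
```

arm_command([
  [[0.008,-0.006,0,0,0,-0.5,0.045],[0.015,-0.002,0,0,0,0,0.045],[0.015,-0.001,0,0,0,0,0.045],[0.008,0,0,0,0,0,0.045],[0,0,0,0,0,0,0.045],[0,0,0,0,0,0,0.045]],
])

```text
t: 20.3
tool_pos: [0.4737, 0.0316, 0.065]
tool_rot: [1.245, 1.183, -1.239]
contact_force: [0.7, -0.7, 0.6]
opening: 0.0449
```

```bash
python3 -c "
from h import *
go(tr(-.119,0.001,.060),-2.3)
"
```

```text
t 20.3 tcp [0.4737 0.0316 0.065 ] F [ 0.7 -0.7  0.6] open 0.0449 d [-0.0026  0.0022 -0.005 ] deg [-0.3  0.  -0.3]
[[0.005, -0.0027, -0.0021, -0.33, 0.01, -0.3]]
```

arm_command([
  [[0.003,-0.002,-0.002,0,0,0,0.045],[0,0,0,0,0,0,0.005],[0,0,0,0,0,0,0.005],[0,0,0,0,0,0,0.005],[0,0,0,0,0,0,0.005],[0,0,0,0,0,0,0.005],[0,0,0,0,0,0,0.005],[0,0,0,0,0,0,0.005]],
], squeeze=25)

```text
t: 20.97
tool_pos: [0.4736, 0.0337, 0.0645]
tool_rot: [1.245, 1.18, -1.235]
contact_force: [2.1, -0.3, -2.3]
opening: 0.0095
```

```bash
python3 -c "
from h import *
go(tr(-.119+.06,0.001,.060),-2.3)
"
```

```text
t 20.97 tcp [0.4736 0.0337 0.0645] F [ 2.1 -0.3 -2.3] open 0.0095 d [ 0.0574 -0.0023 -0.0045] deg [-0.2  0.1 -0.5]
[[0.0025, 0.0287, -0.0001, -0.11, 0.03, -0.27], [0.0024, 0.0287, -0.0, -0.11, 0.03, -0.27]]
```

arm_command([
  [[0,0.004,0,0,0,0,0.005],[0,0.007,0,0,0,0,0.005],[0,0.009,0,0,0,0,0.005],[0,0.01,0,0,0,0,0.005],[0,0.01,0,0,0,0,0.005],[0,0.01,0,0,0,0,0.005],[0,0.007,0,0,0,0,0.005],[0,0.004,0,0,0,0,0.005],[0,0,0,0,0,0,0.005],[0,0,0,0,0,0,0.005]],
])

```text
t: 21.8
tool_pos: [0.5363, 0.0314, 0.0645]
tool_rot: [1.236, 1.195, -1.248]
contact_force: [-3.5, 1.3, 1.8]
opening: 0.0095
```

```bash
python3 -c "
from h import *
go(tr(-.119+.08,0.001,.064),-2.3)
"
```

```text
t 21.8 tcp [0.5363 0.0314 0.0645] F [-3.5  1.3  1.8] open 0.0095 d [ 0.0148 -0.0008 -0.0005] deg [-0.2  0.   0.5]
[[0.0004, 0.0148, 0.0002, -0.16, 0.04, 0.51]]
```

arm_command([
  [[0,0.004,0,0,0,0.2,0.005],[0,0.001,0,0,0,0,0.005]],
])

```text
t: 21.97
tool_pos: [0.5416, 0.0312, 0.0645]
tool_rot: [1.237, 1.193, -1.246]
contact_force: [-3.3, 0.2, 1.8]
opening: 0.0096
```

arm_command([
  [[0,0.004,0,0,0,0.1,0.005],[0,0.001,0,0,0,0,0.005]],
])

```text
t: 22.13
tool_pos: [0.5454, 0.031, 0.0645]
tool_rot: [1.236, 1.195, -1.248]
contact_force: [-8.0, -0.5, 4.9]
opening: 0.0095
```

Force has risen to 8 N at about 72 mm travel, so this is the ramp. I'll go on in small steps.

arm_command([
  [[0,0.002,0,0,0,0,0.005],[0,0.001,0,0,0,0,0.005]],
])

```text
t: 22.3
tool_pos: [0.5472, 0.031, 0.0645]
tool_rot: [1.234, 1.198, -1.251]
contact_force: [-5.4, 0.9, 3.1]
opening: 0.0097
```

arm_command([
  [[0,0.002,0,0,0,0,0.005],[0,0.001,0,0,0,0,0.005]],
])

```text
t: 22.47
tool_pos: [0.5506, 0.0308, 0.0646]
tool_rot: [1.234, 1.197, -1.25]
contact_force: [-1.6, -0.2, -0.9]
opening: 0.01
```

```bash
cat >> h.py <<'E'
def pin(im):
    """red-cap centroid in scene camera (BGR)"""
    hsv=cv2.cvtColor(im,cv2.COLOR_BGR2HSV).astype(float);w=((hsv[...,0]<6)|(hsv[...,0]>174))*np.clip(hsv[...,1]-90,0,None)*hsv[...,2]
    v,u=np.mgrid[238:268,188:218];w=w[238:268,188:218];return (np.array([(u*w).sum(),(v*w).sum()])/w.sum()).round(2)
E
python3 -c "
from h import *
for f in ('s0','scene1','s2','scene3','scene4'):print(f,pin(cv2.imread('pics/%s.png'%f)))
for i in range(3):
  im=get_image('scene')[...,::-1].copy();print('now',pin(im))
cv2.imwrite('pics/scene5.png',im)
print(np.array(proj_f('scene',[.79,.02,.074]))-proj_f('scene',[.79,.02,.07]))
print([(n,world('scene',d['at']).round(3)) for n in('tray','handle') for d in mark_of('scene',n)[:1]])
o=ctrl.get_obs();print(o['tool_pos'],o['contact_force'],o['opening'])"
```

```text
s0 [202.04 252.13]
scene1 [202.04 252.16]
s2 [202.05 252.14]
scene3 [202.04 252.13]
scene4 [202.04 252.13]
now [202.33 250.79]
now [202.34 250.81]
now [202.35 250.8 ]
[-0.16645845 -0.75506079]
[('tray', array([0.671, 0.031, 0.023])), ('handle', array([0.546, 0.027, 0.092]))]
[0.55083069 0.03082642 0.06457187] [ 2.39060602  0.81534779 -4.15361467] 0.009725670499155525
```

The red-cap centroid is a clean pin sensor. It has moved up 1.33 px, so the pin is riding on the tongue and is not in the notch yet. I'll continue in small steps.

arm_command([
  [[0,0.002,0,0,0,0,0.005],[0,0.001,0,0,0,0,0.005]],
])

```text
t: 22.88
tool_pos: [0.5554, 0.0307, 0.0646]
tool_rot: [1.237, 1.193, -1.246]
contact_force: [4.0, -0.2, -6.3]
opening: 0.0096
```

```bash
cat > p.py <<'E'
from h import *
im=get_image('scene')[...,::-1].copy();print('pin',pin(im))
o=ctrl.get_obs();print(o['t'],o['tool_pos'].round(4),o['contact_force'].round(1),round(o['opening'],4))
E
python3 p.py
```

```text
pin [202.42 251.55]
22.9333 [0.5554 0.0307 0.0646] [ 5.5  0.4 -5.6] 0.0095
```

arm_command([
  [[0,0.002,0,0,0,0,0.005],[0,0,0,0,0,0,0.005]],
])

```text
t: 23.1
tool_pos: [0.557, 0.0306, 0.0646]
tool_rot: [1.236, 1.195, -1.248]
contact_force: [0.2, 0.9, -0.6]
opening: 0.0093
```

```bash
python3 p.py
```

```text
pin [202.42 251.54]
23.15 [0.557  0.0306 0.0646] [-0.7  0.6  0. ] 0.0096
```

```bash
python3 -c "
from h import *
im=get_image('scene')[...,::-1].copy();cv2.imwrite('pics/scene6.png',im)
L=[cv2.resize(cv2.imread('pics/%s.png'%f)[235:275,175:230],(440,320)[:2] if 0 else (385,280),interpolation=cv2.INTER_NEAREST) for f in('scene4','scene5','scene6')]
big=cv2.resize(im[140:300,150:363],(385,280))
cv2.imwrite('pics/c6.png',np.vstack([np.hstack(L[:2]),np.hstack([L[2],big])]))
"
```

```text
(no output)
```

View pics/c6.png

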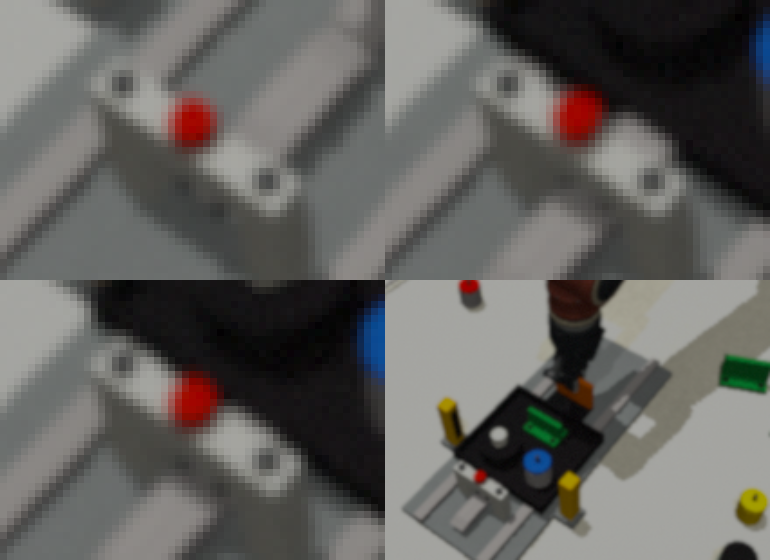

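The dark tray behind the cap biases the saturation weighting. R−G is unaffected by a grey or black background, so I'll recompute with that.

```bash
cat >> h.py <<'E'
def pin(im):
    w=np.clip(im[...,2].astype(float)-im[...,1]-12,0,None)[238:268,188:218];v,u=np.mgrid[238:268,188:218]
    return (np.array([(u*w).sum(),(v*w).sum()])/w.sum()).round(2)
E
python3 -c "
from h import *
for f in ('scene3','scene4','scene5','scene6'):print(f,pin(cv2.imread('pics/%s.png'%f)))
"; python3 p.py
```

```text
scene3 [201.94 251.98]
scene4 [201.94 251.98]
scene5 [202.15 250.88]
scene6 [202.21 251.65]
pin [202.2  251.63]
23.25 [0.557  0.0306 0.0646] [-0.6  0.3 -1.4] 0.0095
```

arm_command([
  [[0,0.001,0,0,0,0,0.005],[0,0.001,0,0,0,0,0.005]],
])

```text
t: 23.42
tool_pos: [0.5571, 0.0306, 0.0645]
tool_rot: [1.233, 1.199, -1.252]
contact_force: [-5.7, 0.5, 3.5]
opening: 0.0092
```

arm_command([
  [[0,-0.002,0,0,0,0,0.005],[0,-0.001,0,0,0,0,0.005]],
])

```text
t: 23.58
tool_pos: [0.5557, 0.0306, 0.0646]
tool_rot: [1.236, 1.195, -1.248]
contact_force: [5.7, 0.6, -6.2]
opening: 0.0096
```

```bash
python3 p.py
```

```text
pin [202.2  251.62]
23.6333 [0.5557 0.0306 0.0646] [ 4.9 -0.4 -5.6] 0.0095
```

It resists on both sides (−5.7 N and +5.7 N within 1.4 mm) with the pin down at about 83 mm travel, so it is in the notch. I'll release and rise.

arm_command([
  [[0,0.001,0,0,0,0,0.005],[0,0,0,0,0,0,0.045],[0,0,0,0,0,0,0.045],[0,0,0,0,0,0,0.045],[0,0,0,0,0,0,0.045],[-0.005,0,0,0,0,0,0.045],[-0.015,0,0,0,0,0,0.045],[-0.03,0,0,0,0,0,0.045],[-0.03,0,0,0,0,0,0.045],[-0.03,-0.02,0,0,0,0,0.045],[0,-0.04,0,0,0,0,0.045],[0,-0.04,0,0,0,0,0.045],[0,-0.02,0,0,0,0,0.045],[0,0,0,0,0,0,0.045],[0,0,0,0,0,0,0.045]],
])

```text
t: 24.88
tool_pos: [0.433, 0.0358, 0.1873]
tool_rot: [1.235, 1.197, -1.253]
contact_force: [0.9, -0.6, 0.8]
opening: 0.0449
```

```bash
python3 p.py; python3 -c "
from h import *
b=get_image('top')
for c in('top','scene'):
  for n in('tray','handle','motor','impeller','bracket'):print(c,n,[(round(d['conf'],2),world(c,d['at']).round(3)) for d in mark_of(c,n)[:3]])
im=get_image('scene')
cv2.imwrite('pics/fin.png',np.hstack([cv2.resize(im[160:310,150:350],(400,300)),cv2.resize(b[70:235,190:355],(300,300))])[...,::-1])"
```

```text
pin [202.2  251.64]
24.9333 [0.4332 0.0358 0.1872] [0.8 0.2 0.2] 0.0453
top tray [(0.6, array([0.677, 0.028, 0.03 ]))]
top handle [(0.67, array([0.553, 0.03 , 0.089]))]
top motor [(0.63, array([ 0.577,  0.357, -0.002]))]
top impeller [(0.73, array([ 0.7  , -0.013,  0.026]))]
top bracket [(0.77, array([ 0.393,  0.345, -0.003])), (0.7, array([ 0.348,  0.229, -0.   ])), (0.66, array([0.634, 0.029, 0.029]))]
scene tray [(0.41, array([ 0.453, -0.269, -0.001]))]
scene handle [(0.98, array([0.553, 0.026, 0.093]))]
scene motor [(0.74, array([0.709, 0.07 , 0.033])), (0.52, array([ 0.578,  0.349, -0.001]))]
scene impeller [(0.67, array([ 0.707, -0.007,  0.027])), (0.63, array([0.636, 0.03 , 0.029]))]
scene bracket [(0.87, array([0.631, 0.032, 0.031])), (0.6, array([0.393, 0.349, 0.   ]))]
```

View pics/fin.png

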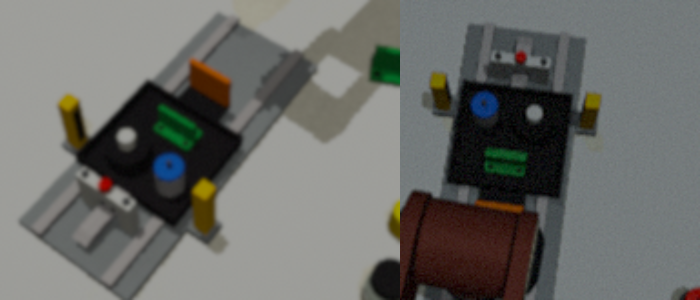

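The final view shows all three parts upright in the pushed-in tray and the gripper clear. The red cap is low on the bridge at about (105,184) in the left half. Handing in.

```bash
python3 -c "
from station import finish_job
print(finish_job())"
```

```text
the job is handed in; nothing more can be done
None
```

I set the motor, the impeller and the 60x36 mm bracket upright in the tray with the carriage still out. Then I gripped the orange handle, pushed until the pin dropped into the notch, let go and handed the job in. `finish_job` gave no verdict. The robot clock stood at about 25 s of the 72 s allowed.

**Notch:** the ramp showed as 8 N of resistance at about 72 mm of travel. The pin then rode up about 4 mm and dropped at about 83 mm. A nudge each way met about 6 N, with only 1.4 mm of movement, which fits a pin seated in its notch.

**Last look:** all three parts were standing in the tray, had moved with the carriage by about the same distance as the handle, and the gripper was clear.

**Doubts:**
- **Pin reading:** after the drop, the red cap still read about 0.34 px above its first position, or 1.8 mm if taken at face value. I put this down to the dark tray now behind the cap, because the sideways shift and the force feel both agree with the pin being down.
- **Missed detections:** in the last pictures the networks missed the motor from the top camera and the tray from the scene camera. The motor was plain to see in both views.
- **Bystanders:** I did not measure them again at the end. The arm's path kept clear of them and I saw nothing displaced.

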